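# Dock the loaded plug tray under the power unit

## Task

Take the tray with the three lamp boxes off its stand by its sloping handle and slide it from the front into the slot under the power unit, over the low sill and against the sprung contact bar at the back, just far enough that it drops flat behind the sill; then let go. Feel for the bar and push gently, never driving it to the end of its short travel; keep the lamp boxes in the tray and do not shove the glass jar aside.

Things in the scene. Friction and masses are not known exactly. Their poses are not given: they have to be found in the camera images.
- tray_center (a point): Centre (half-way up) of the loose beige tray, 130 long (x) x 130 wide (y) x 18 mm high, 5 mm floor, side walls 9 mm thick, about 0.28 kg, holding three 60 g lamp boxes; underside 9 mm below this point. Tray axes: z up, handle at the -x end; the +x end goes into the slot first. An empty strip 36 mm deep lies behind the front wall.
- tray_handle (a point): Grip point in the mid-plane of the tray's handle, 81 mm in front (-x) of and 28 mm above tray_center; tray's axes. A flat plate 60 mm wide (y), 10 mm thick, 50 mm long, rising from the front wall and leaning outwards (to -x) 35 degrees from vertical; this point is 20 mm below its top edge, 30 mm above its foot, along the slope. Held here, the loaded far end may sag a little.
- tray: The same tray, origin at the centre of its underside, 9 mm below tray_center.
- stand: Fixed grey stand the tray starts on, top 70 mm above the table, 95 x 125 mm, its middle 10 mm to +x of the origin; the tray's handle end overhangs it. Origin on the table. The tray starts within 10 mm and 0.1 rad of square on it.
- dock: Fixed grey dock: a slot under a power unit. Origin on the table, z up; the slot opens to -x, inwards is +x. Slot floor 70 mm above the table, its front edge at x = -80. How deep the tray goes is set by a shifted insert (see joint contact_bar): docked, tray_center is somewhere between x = -7 and +7 mm, y = 0, z = 79 mm, handle leaning out over the sill.
- slot_mouth (a point): Middle of the slot's mouth between the cheeks' front edges, on the slot floor: dock x = -72, y = 0, z = 70 mm; dock axes. Cheeks at y = +-67.5 mm (2.5 mm play each side of the tray), guides flaring to +-79 mm about 30 mm outside. Lips over the tray's side walls, undersides 32 mm above the slot floor, reach in to y = +-60.5 mm, from 12 mm inside this point.
- bridge_front (a point): Middle of the lower front edge of the dark power unit bridging the slot, at dock x = -55, y = 0, z = 138 mm; dock axes. The unit is 65 mm deep (to dock x = 10), 80 mm high, as wide as the dock, red end caps. A gripper held upright at the handle of a docked tray would hit it; lean it back 35 degrees, in line with the handle.
- contact_bar (a joint): Travel in m of the sprung brass bar (70 mm wide) at the slot's back, pressed to +x: 0 out, 0.014 the end (over 0.0125 fails). 2.5 N to start, + 0.5 N/mm. Bar and sill (6 mm high, 7 thick) are one insert shifted along the slot by an unknown -6 to +8 mm: nominally bar face at dock x = 58, sill from -73 to -66. The tray drops behind the sill once the bar is in over 6 mm, and keeps it in about 6 mm.
- lamp0_center (a point): Centre (half-way up its body) of a lamp box, 78 x 31 x 24 mm with a small bulb to 40 mm, lying loose in the tray's pocket on the +y side, 17 mm to +x of the tray's centre.
- lamp1_center (a point): The same, lamp box in the middle pocket.
- lamp2_center (a point): The same, lamp box in the pocket on the -y side.
- jar: Loose glass jar, 54 mm across, 105 mm high, standing on the table between the dock and the stand; origin at its underside. Not to be moved by 20 mm or more.
Not all that is in view belongs to the job. What is shaped like the tray but green is not meant.

How it is judged (in metres and radians):
On the way, in this order (a step that is already met when the one before it is completed fails the run):
1. the tray is lifted clear of its stand (height (world z) of tray_center above 0.105 m), for 0.2 s.
2. the tray's far end is in the slot, between cheeks and under the lips, with the handle end still outside (x of tray_center in the frame of dock between -0.115 and -0.02 m and y of tray_center in the frame of dock between -0.006 and 0.006 m and z of tray_center in the frame of dock between 0.07 and 0.1 m), for 0.1 s.
At the end, for the whole second after the job is handed in: Tray flat on the slot floor behind the sill, handle out: centre -11 to 12 mm from dock origin along the slot, 5 mm across, 76-81.5 mm high, tilt under 2 deg, square within 3.4 deg; contact bar pressed over 3 mm; lamp boxes upright in the tray within 60 mm of its centre; at rest (x of tray_center in the frame of dock between -0.011 and 0.012 m and y of tray_center in the frame of dock between -0.005 and 0.005 m and z of tray_center in the frame of dock between 0.076 and 0.0815 m and x of tray_handle in the frame of dock below -0.06 m and angle between tray_center's own z axis and vertical below 0.035 rad and angle between the x axis of tray_center and the x axis of dock, either way round below 0.06 rad and value of joint contact_bar above 0.003 m and linear speed of tray below 0.01 m/s and distance between each of lamp0_center, lamp1_center, lamp2_center and tray_center below 0.06 m and angle between each of lamp0_center, lamp1_center, lamp2_center's own z axis and vertical below 0.15 rad); the robot touches nothing.
It fails at once if the contact bar is driven to the end of its travel (value of joint contact_bar above 0.0125 m).
It fails at once if the jar is shoved 20 mm or knocked over (distance of jar from where it was at the start of the episode above 0.02 m or angle between jar's own z axis and vertical above 0.3 rad).
It fails at once if a lamp box leaves its place in the tray (distance between any of lamp0_center, lamp1_center, lamp2_center and tray_center above 0.065 m).
It also fails if it takes over 64 s, if anything falls off the work surface, if the arm or the gripper's body presses on something with over 40 N, if the wrist force passes 120 N, or if a joint passes its speed limit or range.

## Robot

A 6-joint arm with a two-finger parallel gripper is mounted at the origin on the work surface. World frame = base frame: x ahead of the robot, y to its left, z up, the work surface at z = 0. Lengths are in m, angles in degrees, forces in N, time in s.
With the tool pointing down it reaches from about 0.325 to 0.775 m from the base axis. Payload 5.5 kg.
Tool frame: the origin (TCP) lies midway between the tips of the shut fingers; the grasp point (between the pads) lies 19 mm behind it; z points along the fingers, y is the line along which they close (so a half turn about z gives the same grasp; the last joint's range is limited). The gripper opens to 85 mm and grips with 20 to 120 N. Pads are 22 mm wide; open, the fingers measure 114 mm over their backs; the gripper's body (76 mm by 85 mm) begins 54 mm behind the grasp point. The pads swing forward as they close: fully open they stand 13 mm farther back than shut.
Start: joints at [60.35, 5.22, 70.514, -0, 104.267, -3.249], TCP at [0.267, 0.537, 0.231] pointing down, gripper open.
Joint ranges: [-164.24, 164.24], [-49.07, 125.15], [9.68, 141.18], [-86.29, 266.29], [3.28, 154.24], [-151.56, 151.56]. Speed limits (degrees/s): [147.25, 147.25, 172.46, 180, 180, 180].

## Interface

Orientations are given as a 3x3 rotation matrix whose columns are the frame's x, y, z axes.
In Python, from workcell import robot gives the robot as it stands.
- The arm moves only by the tool jog_arm, never from a script. Its argument "motion" is a list of rows, each a list of 5 numbers: the opening, from 0 (shut) to 1 (fully open), then the shift along the tool's x, y, z in units of 30 mm (1.0 is 30 mm), then the turn about the tool's z in units of 8 degrees (1.0 is 8 degrees). A call has 1 to 8 rows; each row is the pose to reach, as a shift and turn from the pose commanded when the call began, along the tool's axes at that moment; what a row does not reach only later rows make up. A row lasts 1/10 s, in which the tool goes at most 50 mm and 8.59 degrees, less where a joint would pass 70% of its speed; a pose out of reach is approached as far as the arm can. A call with a gripper value outside its range is refused whole. The fingers move at their own pace and stop on an object; the grip force is fixed at half the most. Time passes only in rows, so rows that repeat a pose let the fingers close. It gives the time, the measured TCP pose, the force, the opening and the grip force at its end, in the units of the state.
- robot.get_state(): the state, without advancing time (a new reading comes with each control period).
- robot.snapshot(name): name is "side" or "top" or "wrist"; returns (picture, depth): 384x512x3 uint8, red, green, blue; 384x512 float32, m along the optical axis (not along the pixel's ray), 0 where there is no reading.
- robot.get_calibration(name): a dict with "fx", "fy", "cx", "cy" (pixels), "pose" (4x4, takes a point from camera to world coordinates); the wrist camera has in their place "hand_eye" (4x4, takes a point from camera to tool coordinates, whose origin is the TCP and whose axes are the flange's). Camera axes: x right, y down, z forward; pixel columns grow to the right and rows downward; lengths in m; the calibration is good to about 2 mm. A picture is of the moment at which its call begins: read the wrist's pose just before it. get_calibration takes no time and is no camera call.
- robot.hand_in(): hands the job in; it is judged then, once.
Trained networks look in the newest picture that a camera, given by its name, has taken for a name from the list of things; names that differ only in an ending like _2 or _b are one class to them, and where a whole thing is asked for, a point or a joint stands for the part that bears it (a point fixed in the world has none). Each returns a list of dicts, best first, with "confidence" (0 to 1); they miss things now and then, are a little off and sometimes report something else, mostly with a low value. They report only what shows in the picture. A call takes as long as a camera call. They do not tell look-alikes from the thing itself.
- robot.silhouettes(camera, label): "pixels" (384x512 bool, what is visible of it) and "rect" ([centre column, centre row, width, height] in pixels, round what is visible of it).
- robot.landmark_of(camera, label): "pixel" ([column, row] in pixels: a listed point, or the origin of a listed thing).
The state is a dict: "t": time; "q": joint angles; "joint_velocities": joint speeds; "joint_efforts": joint torques, N m; "eef_pos": TCP position; "tcp_rot": TCP orientation; "contact_force": force on the tool from outside, world axes, zero at the start; "moment": the same for the moment, N m; "gripper_width": finger opening in m; "grip_force": force on a finger pad.
Only numpy, scipy, OpenCV 4.12 (cv2) and the standard library are available. Lean on these libraries where they do the work, as an engineer would, in place of code of your own. Each camera call takes 0.05 s, during which the arm holds its last target. There are 200 camera calls.

## Working session

There is one attempt and no reset: what is moved stays moved. The work goes in short steps, Python scripts to look and compute and a tool call to move; the robot and the scene stay as the last step left them, time stands still between calls to the robot, and variables do not carry over. Pictures are saved under pics/ and viewed, at most 10 in all, crops included, and the job is handed in when it is done.

Besides the shell and the picture viewer there is one more tool, called after "Call:" as name(argument=value, ...), one argument or row to a line, values as JSON. jog_arm: Moves the arm, as the interface text tells. Its arguments: {"type":"object","properties":{"motion":{"type":"array","items":{"type":"array","items":{"type":"number"}}}},"required":["motion"]}

```bash
mkdir -p pics; cat > h.py <<'E'
import numpy as np, cv2
from workcell import robot
np.set_printoptions(precision=4,suppress=True)
def snap(n,f=None):
    im,d=robot.snapshot(n)
    if f: cv2.imwrite('pics/'+f,im[:,:,::-1])
    return im,d
def pose(n,st=None):
    c=robot.get_calibration(n)
    if 'pose' in c: return c,np.array(c['pose'])
    T=np.eye(4);T[:3,:3]=st['tcp_rot'];T[:3,3]=st['eef_pos']
    return c,T@np.array(c['hand_eye'])
def cloud(d,c,T):
    v,u=np.mgrid[:384,:512]
    P=np.stack([(u-c['cx'])/c['fx']*d,(v-c['cy'])/c['fy']*d,d],-1)
    return P@T[:3,:3].T+T[:3,3]
E
python3 - <<'E'
from h import *
ims=[]
for n in('side','top'):
    im,d=snap(n,n+'0.png'); c,T=pose(n); W=cloud(d,c,T); ims.append(im)
    np.savez(n+'0.npz',im=im,d=d,W=W)
    print(n,c['fx'],T[:3,3],T[:3,2])
    for l in('tray_center','tray_handle','stand','dock','slot_mouth','bridge_front','contact_bar','lamp0_center','jar'):
        for r in robot.landmark_of(n,l)[:4]:
            p=np.array(r['pixel']);i=np.clip(p.round().astype(int),0,[511,383])
            print(l,round(r['confidence'],2),p.round(),W[i[1],i[0]])
print(robot.get_state())
E
```

```text
side 375.87700762892194 [ 0.8035 -0.5653  0.959 ] [-0.3435  0.481  -0.8066]
tray_center 0.93 [131. 251.] [ 0.1838 -0.3638  0.0057]
tray_center 0.87 [272. 150.] [0.3068 0.1808 0.0172]
tray_center 0.74 [217. 258.] [ 0.404 -0.244  0.008]
tray_center 0.69 [303. 282.] [ 0.6571 -0.2084  0.0988]
tray_handle 0.95 [275. 256.] [ 0.5658 -0.1941  0.1139]
tray_handle 0.82 [145. 224.] [ 0.1837 -0.2898  0.0531]
tray_handle 0.7 [196. 235.] [ 0.327  -0.2346  0.0489]
tray_handle 0.68 [255. 130.] [0.2189 0.2059 0.0444]
stand 0.7 [296. 288.] [ 0.6509 -0.2308  0.098 ]
dock 0.82 [356. 200.] [0.6568 0.0741 0.1152]
bridge_front 0.75 [346. 165.] [0.6034 0.0821 0.2198]
bridge_front 0.52 [314. 270.] [ 0.6631 -0.165   0.0971]Traceback (most recent call last):
  File "<stdin>", line 8, in <module>
ValueError: it knows: bridge_front, dock, jar, lamp0_center, lamp1_center, lamp2_center, slot_mouth, stand, tray, tray_center, tray_handle
```

```bash
python3 - <<'E'
import cv2
cv2.imwrite('pics/both.png',cv2.resize(cv2.vconcat([cv2.imread('pics/top0.png'),cv2.imread('pics/side0.png')]),(400,600)))
E
```

```text
[ WARN:0@0.010] global loadsave.cpp:275 findDecoder imread_('pics/top0.png'): can't open/read file: check file path/integrity
Traceback (most recent call last):
cv2.error: OpenCV(4.12.0) /io/opencv/modules/core/src/matrix_operations.cpp:109: error: (-215:Assertion failed) src[i].dims <= 2 && src[i].cols == src[0].cols && src[i].type() == src[0].type() in function 'vconcat'
```

```bash
python3 - <<'E'
from h import *
for n in('side','top'):
    im,d=snap(n,n+'0.png'); c,T=pose(n); W=cloud(d,c,T)
    np.savez(n+'0.npz',im=im,d=d,W=W)
    print(n,c['fx'],T[:3,3],T[:3,2])
    for l in('tray_center','tray_handle','stand','dock','slot_mouth','bridge_front','lamp0_center','jar'):
        if n=='side' and l[0] in 'td': continue
        for r in robot.landmark_of(n,l)[:4]:
            p=np.array(r['pixel']);i=np.clip(p.round().astype(int),0,[511,383])
            print(l,round(r['confidence'],2),p.round(),W[i[1],i[0]])
print(robot.get_state())
E
python3 - <<'E'
import cv2
cv2.imwrite('pics/both.png',cv2.resize(cv2.vconcat([cv2.imread('pics/top0.png'),cv2.imread('pics/side0.png')]),(400,600)))
E
```

```text
side 375.87700762892194 [ 0.8035 -0.5653  0.959 ] [-0.3435  0.481  -0.8066]
stand 0.7 [296. 291.] [ 0.6551 -0.2377  0.0992]
slot_mouth 0.46 [275. 257.] [ 0.5655 -0.1935  0.1071]
slot_mouth 0.39 [305. 285.] [ 0.6648 -0.2116  0.0971]
bridge_front 0.74 [351. 163.] [0.6106 0.0973 0.2178]
lamp0_center 0.9 [313. 270.] [ 0.6615 -0.1676  0.0998]
jar 0.82 [342. 242.] [ 0.6741 -0.0137  0.0271]
jar 0.19 [304. 281.] [ 0.6576 -0.2042  0.0974]
top 371.78616754684066 [ 0.3366 -0.0456  0.976 ] [ 0.1302 -0.0013 -0.9915]
tray_center 0.77 [325. 124.] [ 0.6303 -0.2057  0.1005]
tray_center 0.76 [336. 215.] [ 0.4159 -0.2496  0.0088]
tray_center 0.73 [158. 257.] [0.3001 0.2087 0.0079]
tray_center 0.66 [391. 310.] [ 0.1774 -0.3875  0.005 ]
tray_handle 0.91 [322. 151.] [ 0.5568 -0.1941  0.1231]
tray_handle 0.8 [333. 250.] [ 0.3259 -0.2327  0.0497]
tray_handle 0.8 [156. 290.] [0.2212 0.2012 0.0392]
dock 0.96 [183. 125.] [0.5888 0.1188 0.2009]
slot_mouth 0.68 [180. 146.] [0.5757 0.1507 0.0748]
bridge_front 0.79 [172. 132.] [0.6126 0.1733 0.0706]
lamp0_center 0.59 [306. 112.] [ 0.6607 -0.1596  0.0982]
jar 0.65 [237. 120.] [0.6483 0.0112 0.0661]
{'t': 1.1, 'q': array([ 60.3474,   5.2183,  70.5145,   0.001 , 104.2675,  -3.2481]), 'joint_velocities': array([ 0.053 ,  0.096 ,  0.0624, -0.0334, -0.0018,  0.0603]), 'joint_efforts': array([ -0.0008, -45.8483, -41.809 ,  -0.0002,   0.0011,  -0.    ]), 'eef_pos': array([0.2668, 0.5374, 0.2313]), 'tcp_rot': array([[-0.8957,  0.4447, -0.    ],
       [ 0.4447,  0.8957,  0.    ],
       [ 0.    , -0.    , -1.    ]]), 'contact_force': array([-0.4801, -0.4712,  0.1652]), 'moment': array([ 0.0094, -0.0403, -0.0332]), 'grip_force': 0.0, 'gripper_width': 0.08572599691823724}
```

View pics/both.png

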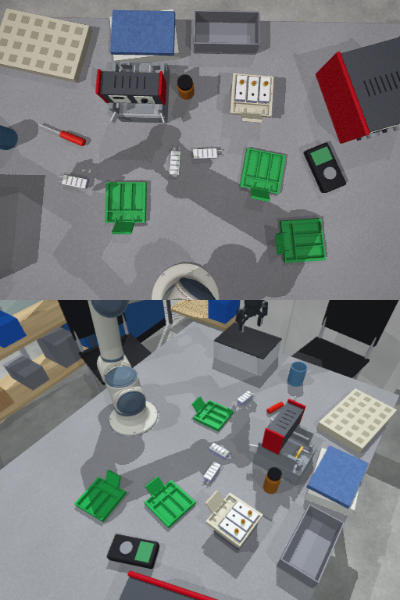

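Top view, in full-image pixels:
- Beige tray with three white lamp boxes on a grey stand at (322,125).
- Green look-alikes at (160,255), (337,218) and (388,308), plus a beige perforated plate at (55,55).
- Dock with red end caps at (172,118), amber jar at (237,112).

Only the tray at (322,125) fits: it is beige, holds three lamps and sits on the stand. I'll confirm in a crop and measure.

```bash
python3 - <<'E'
from h import *
im=cv2.imread('pics/top0.png')
cv2.imwrite('pics/crop.png',cv2.resize(im[70:170,110:370],(780,300),interpolation=cv2.INTER_CUBIC))
for n in('top','side'):
    z=np.load(n+'0.npz');W=z['W']
    for name,x0,x1,y0,y1 in(('tray',.5,.75,-.3,-.1),('dock',.5,.76,.0,.23)):
        R=(W[...,0]>x0)&(W[...,0]<x1)&(W[...,1]>y0)&(W[...,1]<y1)
        for a,b in((.04,.068),(.068,.078),(.078,.098),(.085,.093),(.098,.107),(.107,.14),(.2,.24)):
            M=R&(W[...,2]>a)&(W[...,2]<b)
            if M.sum()<20: continue
            P=W[M]; r=cv2.minAreaRect(P[:,:2].astype(np.float32)*1000)
            print(n,name,a,b,M.sum(),P.mean(0),'rect',np.round(r[0],1),np.round(r[1],1),round(r[2],2))
print(robot.get_calibration('wrist'))
E
```

```text
top tray 0.068 0.078 492 [ 0.6063 -0.1941  0.0758] rect [ 641.6 -200.4] [130.  128.3] 86.3
top tray 0.078 0.098 1168 [ 0.637  -0.1996  0.0884] rect [ 641.3 -200.7] [130.6 134.1] 86.03
top tray 0.085 0.093 767 [ 0.6417 -0.2003  0.0891] rect [ 642.6 -200.8] [130.7 131.3] 85.97
top tray 0.098 0.107 1044 [ 0.6541 -0.202   0.1005] rect [ 633.8 -200.3] [105.8 132. ] 86.33
top tray 0.107 0.14 271 [ 0.5888 -0.1963  0.1182] rect [ 612.4 -199.3] [ 86.2 132.1] 86.36
top dock 0.04 0.068 342 [0.6128 0.1125 0.0556] rect [656.8 115.2] [228.3 183.7] 89.74
top dock 0.068 0.078 1354 [0.6322 0.1527 0.0718] rect [647.1 114.9] [228.3 206.5] 89.74
top dock 0.078 0.098 305 [0.6662 0.1342 0.0864] rect [641.  113.8] [223.5 186.9] 85.32
top dock 0.085 0.093 113 [0.6797 0.1416 0.0884] rect [641.2 113.8] [218.6 185.9] 84.48
top dock 0.098 0.107 364 [0.6731 0.0868 0.1044] rect [642.1 114.2] [222.5 190.9] 85.96
top dock 0.107 0.14 408 [0.6518 0.1313 0.1247] rect [648.9 116. ] [227.8 171.1] 89.8
top dock 0.2 0.24 2565 [0.6199 0.146  0.2183] rect [622.5 147.3] [165.6  68.3] 89.48
side tray 0.04 0.068 123 [ 0.6542 -
[... 729 characters left out ...]
75 0.1221 0.0874] rect [641.5 116.9] [231.6 190.2] 87.85
side dock 0.085 0.093 235 [0.6741 0.1303 0.0893] rect [665.5 135.7] [216.3 167.3] 65.59
side dock 0.098 0.107 399 [0.6731 0.0861 0.1038] rect [676.4 122.1] [226.1 167.6] 56.91
side dock 0.107 0.14 665 [0.6679 0.1255 0.1243] rect [679.6 121.3] [224.6 154.3] 57.18
side dock 0.2 0.24 1288 [0.6258 0.1368 0.2178] rect [623.8 146.5] [166.8  67. ] 89.74
{'fx': 312.9338591859806, 'fy': 312.9338591859806, 'cx': 257.0243157818031, 'cy': 190.6520144103416, 'hand_eye': array([[ 0.0004, -0.9582, -0.286 ,  0.0734],
       [ 1.    ,  0.0005, -0.0001,  0.0001],
       [ 0.0002, -0.286 ,  0.9582, -0.1415],
       [ 0.    ,  0.    ,  0.    ,  1.    ]])}
```

View pics/crop.png

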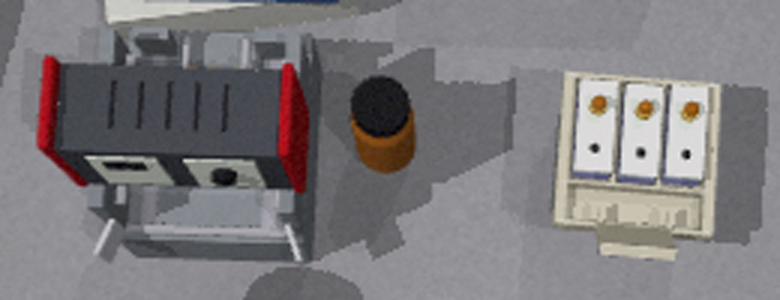

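The crop confirms it: the beige tray with three lamps is at right (full-image 322,125), with its handle facing the robot. The dock's mouth also faces the robot, and the jar is at (237,112).

Next I'll compute the approach.

```bash
cat >> h.py <<'E'
def go(target,ang=None):
    """units for jog: world TCP target, world angle of tool x (deg)"""
    s=robot.get_state();R=np.array(s['tcp_rot'])
    d=R.T@(np.array(target)-s['eef_pos'])/.03
    a=np.degrees(np.arctan2(R[1,0],R[0,0]))
    t=0 if ang is None else -((ang-a+180)%360-180)/8
    print('units',d.round(3),'turn',round(t,3),'dist',np.linalg.norm(d)*30,'t',s['t'],'pos',s['eef_pos'],'ang',a)
E
python3 -c "
from h import *
go([.40,.17,.25],165); go([.51,-.195,.23],176.3)"
```

```text
units [-9.423 -8.995 -0.624] turn -1.426 dist 391.2568004145934 t 1.1 pos [0.2668 0.5374 0.2313] ang 153.59575973494455
units [-18.117 -18.262   0.043] turn -2.838 dist 771.7328069257971 t 1.1 pos [0.2668 0.5374 0.2313] ang 153.59575973494455
```

Call:
jog_arm(
  motion=[
    [1,-1.2,-1.1,-0.1,-0.2],
    [1,-2.4,-2.3,-0.2,-0.4],
    [1,-3.5,-3.4,-0.3,-0.6],
    [1,-4.7,-4.5,-0.4,-0.8],
    [1,-5.9,-5.6,-0.5,-1],
    [1,-7.1,-6.8,-0.6,-1.2],
    [1,-8.2,-7.9,-0.6,-1.4],
    [1,-9.4,-9.0,-0.6,-1.4],
  ],
)

```text
t: 1.9
eef_pos: [0.3995, 0.1684, 0.2498]
tcp_rot: [[-0.965, 0.261, 0.001], [0.261, 0.965, 0.001], [-0.001, 0.001, -1.0]]
contact_force: [1.1, -0.2, 0.9]
gripper_width: 0.0855
grip_force: 0.0
```

```bash
python3 -c "
from h import *
go([.51,-.195,.23],176.3)"
```

```text
units [ -6.718 -10.733   0.659] turn -1.429 dist 380.3692990721128 t 1.9 pos [0.3995 0.1684 0.2498] ang 164.86853309702187
```

Call:
jog_arm(
  motion=[
    [1,-0.9,-1.4,0.1,-0.2],
    [1,-1.8,-2.8,0.2,-0.4],
    [1,-2.7,-4.2,0.3,-0.6],
    [1,-3.6,-5.6,0.4,-0.9],
    [1,-4.5,-7.0,0.5,-1.1],
    [1,-5.4,-8.4,0.6,-1.3],
    [1,-6.2,-9.8,0.66,-1.43],
    [1,-6.7,-10.7,0.66,-1.43],
  ],
)

```text
t: 2.7
eef_pos: [0.5091, -0.1955, 0.2286]
tcp_rot: [[-0.998, 0.067, -0.001], [0.067, 0.998, -0.0], [0.001, -0.0, -1.0]]
contact_force: [-0.5, 0.5, -0.5]
gripper_width: 0.0853
grip_force: 0.0
```

```bash
python3 - <<'E'
from h import *
s=robot.get_state(); im,d=snap('wrist','w1.png'); c,T=pose('wrist',s); W=cloud(d,c,T)
print(s['t'],s['eef_pos'])
for l in('tray_center','tray_handle','lamp1_center'):
    for r in robot.landmark_of('wrist',l)[:2]:
        p=np.array(r['pixel']);i=np.clip(p.round().astype(int),0,[511,383]); print(l,round(r['confidence'],2),p.round(),W[i[1],i[0]])
m=(W[...,0]>.5)&(W[...,0]<.75)&(W[...,1]>-.3)&(W[...,1]<-.1)&(d>0)
for a,b in((.083,.093),(.112,.13)):
    M=m&(W[...,2]>a)&(W[...,2]<b);P=W[M]
    r=cv2.minAreaRect(P[:,:2].astype(np.float32)*1000);print(a,M.sum(),np.round(r[0],1),np.round(r[1],1),round(r[2],2),np.median(P,0))
H=m&(W[...,2]>.095)&(W[...,2]<.14)&(W[...,0]<.575);P=W[H]
np.save('wl.npy',W)
for lo in np.arange(.085,.13,.005):
    Q=W[m&(W[...,0]<.585)&(abs(W[...,1]+.195)<.035)&(W[...,2]>lo)&(W[...,2]<lo+.005)]
    if len(Q)>5: print(round(lo,3),len(Q),Q[:,0].min(),np.median(Q[:,0]),Q[:,0].max(),'y',Q[:,1].min(),Q[:,1].max())
E
```

```text
2.7 [ 0.5091 -0.1955  0.2286]
tray_center 0.58 [200.  70.] [ 0.4029 -0.2508  0.0036]
tray_handle 0.89 [261. 243.] [ 0.5621 -0.1952  0.1123]
tray_handle 0.63 [226. 315.] [ 0.6476 -0.2365  0.0984]
lamp1_center 0.18 [259. 290.] [ 0.6212 -0.2008  0.097 ]
lamp1_center 0.16 [228. 316.] [ 0.6498 -0.2347  0.0972]
0.083 3601 [ 639.6 -198.7] [130.4 127.3] 86.11 [ 0.6191 -0.1933  0.0867]
0.112 1032 [ 609.2 -196. ] [ 59.2 128.7] 86.88 [ 0.5506 -0.1937  0.1213]
0.085 91 0.5742901900995174 0.5798028607144217 0.582164666571563 y -0.22983374003016682 -0.16019190851405812
0.09 115 0.5744709417994625 0.5776730406227558 0.5849857173700586 y -0.22495700026371238 -0.164852850639698
0.095 87 0.5706611331087085 0.573661627549154 0.5845794891443856 y -0.22479826609443426 -0.16485723475317615
0.1 61 0.5669882528493221 0.569041184629306 0.5714124159969237 y -0.22270346782359646 -0.16539200587935726
0.105 64 0.5635230362071934 0.5655747608564583 0.5675902847255228 y -0.2229398255566723 -0.16496715908544643
0.11 66 0.5599772643317257 0.5623032196951163 0.5643675350316679 y -0.22219469232323236 -0.163756778689383
0.115 239 0.5438067963324603 0.5475208349087665 0.5610855504604314 y -0.22253297949026057 -0.16304607934994214
0.12 711 0.5441162441569698 0.5507092748854503 0.5581570777107147 y -0.22220973548959627 -0.16329913826127967
0.125 7 0.5510248153777954 0.5530125824097791 0.55467199858442 y -0.21269339922505434 -0.16827782488635948
```

View pics/w1.png

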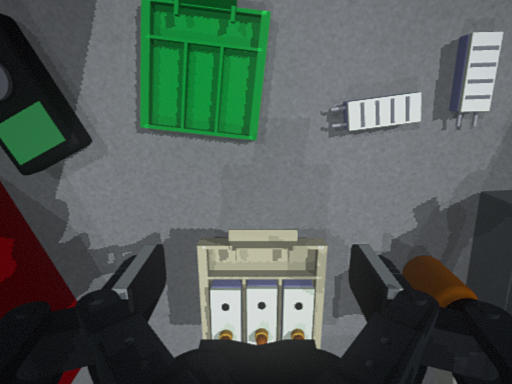

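The wrist view shows the beige tray centred at (262,290), its handle top edge at (262,236) between the open fingers, and the jar at (440,280).

The handle's mid-plane point is at about (0.560,-0.194,0.107). I'll grip the plate by its 60 mm width with the tool upright.

```bash
python3 -c "
from h import *
go([.560,-.194,.083],176.3)"
```

```text
units [-1.704  0.061  4.871] turn -0.018 dist 154.82056411709874 t 2.9 pos [ 0.509  -0.1925  0.2292] ang 176.15741896950954
```

Call:
jog_arm(
  motion=[
    [1,-0.9,0,0,0],
    [1,-1.7,0.06,0,0],
    [1,-1.7,0.06,1.3,0],
    [1,-1.7,0.06,2.6,0],
    [1,-1.7,0.06,3.6,0],
    [1,-1.7,0.06,4.4,0],
    [1,-1.7,0.06,4.87,0],
    [1,-1.7,0.06,4.87,0],
  ],
)

```text
t: 3.7
eef_pos: [0.5591, -0.1922, 0.0814]
tcp_rot: [[-0.998, 0.064, -0.003], [0.064, 0.998, 0.002], [0.003, 0.001, -1.0]]
contact_force: [0.1, -0.2, -0.3]
gripper_width: 0.0853
grip_force: 0.0
```

```bash
python3 - <<'E'
from h import *
s=robot.get_state(); im,d=snap('wrist','w2.png'); c,T=pose('wrist',s); W=cloud(d,c,T)
go([.560,-.194,.083],176.3); print(s['contact_force'],s['gripper_width'])
m=(abs(W[...,1]+.194)<.04)&(W[...,0]<.575)&(W[...,0]>.53)&(d>0)
for lo in np.arange(.095,.13,.005):
    Q=W[m&(W[...,2]>lo)&(W[...,2]<lo+.005)]
    if len(Q)>5: print(round(lo,3),len(Q),np.median(Q[:,0]),'y',Q[:,1].min(),Q[:,1].max())
E
```

```text
units [-0.003 -0.039  0.016] turn 0.001 dist 1.2758393338272422 t 3.75 pos [ 0.56   -0.1928  0.0835] ang 176.30428631150818
[ 0.0722 -0.1544 -0.2596] 0.08531790523210601
0.095 45 0.5489044265866125 y -0.23398261431231618 -0.23340385597767516
0.1 72 0.5490783246361213 y -0.23399556645409142 -0.21470798716656217
0.105 107 0.552410606693295 y -0.23399081724941448 -0.19143487072774276
0.11 124 0.5587605392773144 y -0.23399428272961878 -0.16693481983389538
0.115 941 0.546865715079188 y -0.23399975704481604 -0.1630048152366776
0.12 3696 0.5504389907875944 y -0.2339987220363202 -0.16310667163632864
0.125 116 0.5493277756847865 y -0.2339986210887029 -0.16417513599881411
0.13 25 0.5473380278338358 y -0.23399151460224496 -0.23326935177697886
```

View pics/w2.png

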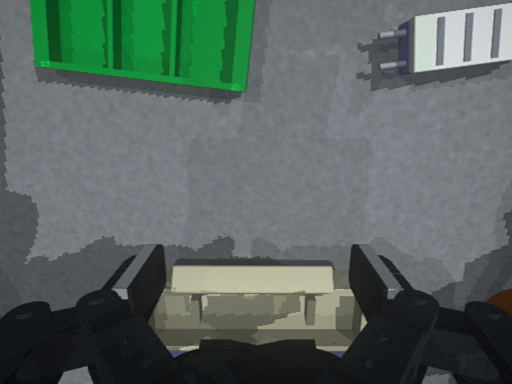

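The handle (172–332, 262–292) sits well between the pads. Closing now.

Call:
jog_arm(
  motion=[
    [0.6,0,-0.02,0,0],
    [0.4,0,-0.02,0,0],
    [0.2,0,-0.02,0,0],
    [0,0,-0.02,0,0],
    [0,0,-0.02,0,0],
    [0,0,-0.02,0,0],
  ],
)

```text
t: 4.35
eef_pos: [0.561, -0.1947, 0.0859]
tcp_rot: [[-0.998, 0.066, 0.003], [0.065, 0.998, -0.001], [-0.003, -0.001, -1.0]]
contact_force: [-1.7, 0.6, 7.0]
gripper_width: 0.059
grip_force: 63.7
```

```bash
python3 - <<'E'
from h import *
s=robot.get_state();print(s['t'],s['eef_pos'],s['gripper_width'],s['grip_force'],s['contact_force'],s['moment'])
E
```

```text
4.35 [ 0.561  -0.1947  0.0859] 0.05901686172849574 63.66759538650513 [-1.7456  0.561   6.9796] [0.2061 0.1042 0.174 ]
```

Call:
jog_arm(
  motion=[
    [0,0,0,-0.1,0],
    [0,0,0,-0.2,0],
    [0,0,0,-0.3,0],
    [0,0,0,-0.4,0],
    [0,0,0,-0.5,0],
    [0,0,0,-0.6,0],
    [0,0,0,-0.6,0],
  ],
)

```text
t: 5.05
eef_pos: [0.5603, -0.1945, 0.102]
tcp_rot: [[-0.998, 0.066, 0.001], [0.066, 0.998, -0.0], [-0.001, -0.0, -1.0]]
contact_force: [0.5, -0.0, -4.8]
gripper_width: 0.0588
grip_force: 65.3
```

```bash
cat >> h.py <<'E'
def lamps(n,x0,x1,y0,y1,zlo,zhi):
    """fit plane to the white lamp tops"""
    im,d=snap(n);c,T=pose(n);W=cloud(d,c,T)
    m=(W[...,0]>x0)&(W[...,0]<x1)&(W[...,1]>y0)&(W[...,1]<y1)&(W[...,2]>zlo)&(W[...,2]<zhi)&(im.min(-1)>170)&(im.max(-1).astype(int)-im.min(-1)<18)&(d>0)
    P=W[m];
    for _ in range(3):
        A=np.c_[P[:,:2]-P[:,:2].mean(0),np.ones(len(P))];k=np.linalg.lstsq(A,P[:,2],rcond=None)[0];r=abs(A@k-P[:,2]);P=P[r<max(.003,2*np.median(r))]
    print(n,len(P),'mean',P.mean(0),'slope deg x,y',np.degrees(k[:2]))
E
python3 - <<'E'
from h import *
s=robot.get_state();print(s['t'],s['eef_pos'],s['gripper_width'],s['grip_force'],s['contact_force'],s['moment'])
for n in('top','side'): lamps(n,.58,.74,-.28,-.12,.06,.16)
z=np.load('top0.npz');im,W=z['im'],z['W']
E
```

```text
5.05 [ 0.5603 -0.1945  0.102 ] 0.05882069132943204 65.32413125038147 [ 0.485  -0.0388 -4.8059] [ 0.0161  0.3933 -0.0422]
top 132 mean [ 0.669  -0.1562  0.1152] slope deg x,y [-0.698  -1.4334]
side 844 mean [ 0.6611 -0.2075  0.1136] slope deg x,y [ 1.9303 -1.667 ]
```

It lifts cleanly: 4.8 N load and almost no sag. I'll raise it further and retreat.

Call:
jog_arm(
  motion=[
    [0,0,0,-0.2,0],
    [0,0,0,-0.45,0],
    [0,0,0,-0.65,0],
    [0,0.2,0,-0.7,0],
    [0,0.6,0,-0.7,0],
    [0,1.1,0,-0.7,0],
    [0,1.7,0,-0.7,0],
    [0,2.3,0,-0.7,0],
  ],
)

```text
t: 5.95
eef_pos: [0.4902, -0.1898, 0.1225]
tcp_rot: [[-0.998, 0.066, -0.0], [0.066, 0.998, -0.0], [0.0, -0.0, -1.0]]
contact_force: [0.2, -1.6, -4.9]
gripper_width: 0.0589
grip_force: 65.5
```

Call:
jog_arm(
  motion=[
    [0,0.6,0,0,0],
    [0,1.2,0,0,0],
    [0,1.8,0,0,0],
    [0,2.3,0,0,0],
    [0,2.7,0,0,0],
    [0,2.9,0,0,0],
    [0,3.0,0,0,0],
    [0,3.0,0,0,0],
  ],
)

```text
t: 6.75
eef_pos: [0.4014, -0.1841, 0.1226]
tcp_rot: [[-0.998, 0.066, 0.001], [0.066, 0.998, -0.0], [-0.001, -0.0, -1.0]]
contact_force: [0.1, 0.5, -5.8]
gripper_width: 0.0589
grip_force: 65.6
```

```bash
python3 - <<'E'
from h import *
s=robot.get_state();print(s['contact_force'],s['moment'],s['gripper_width'])
p=s['eef_pos']
lamps('side',p[0]+.02,p[0]+.2,p[1]-.08,p[1]+.08,.09,.2)
for n in ('side','top'):
    im,d=snap(n); c,T=pose(n);W=cloud(d,c,T);np.savez(n+'1.npz',im=im,d=d,W=W)
    R=(W[...,0]>.5)&(W[...,0]<.76)&(W[...,1]>.04)&(W[...,1]<.26)
    for a,b in((.2,.23),(.065,.0735),(.0735,.079),(.098,.11)):
        P=W[R&(W[...,2]>a)&(W[...,2]<b)]
        r=cv2.minAreaRect(P[:,:2].astype(np.float32)*1000);print(n,a,len(P),np.round(r[0],1),np.round(r[1],1),round(r[2],2),np.median(P,0))
    # jar
    Q=W[(W[...,0]>.55)&(W[...,0]<.75)&(abs(W[...,1]-.02)<.06)&(W[...,2]>.09)&(W[...,2]<.115)]
    print('jar',Q.mean(0) if len(Q) else None)
go([.40,.147,.12],180)
im=np.load('top1.npz')['im']; cv2.imwrite('pics/dock.png',cv2.resize(im[70:200,100:360,::-1],(780,390),interpolation=cv2.INTER_CUBIC))
E
```

```text
[ 0.1358  0.546  -5.7514] [ 0.0769  0.3637 -0.0164] 0.058943691843849275
side 683 mean [ 0.5022 -0.1972  0.1342] slope deg x,y [ 2.253  -2.3349]
side 0.2 1414 [624.3 153.1] [182.4  67.3] 89.2 [0.6262 0.1449 0.2183]
side 0.065 961 [650.2 152.2] [161.  202.5] 89.67 [0.6997 0.1627 0.0702]
side 0.0735 144 [647.4 149.9] [162.  201.5] 88.81 [0.6717 0.078  0.0759]
side 0.098 334 [641.1 153.1] [163.9 191.2] 89.42 [0.6777 0.0878 0.1044]
jar [0.6566 0.0441 0.1027]
top 0.2 2757 [622.4 153.1] [177.   68.5] 89.29 [0.6195 0.1538 0.2189]
top 0.065 1136 [648.6 154.3] [162.1 205.9] 89.17 [0.6018 0.1564 0.0707]
top 0.0735 269 [647.3 149.2] [158.7 202.7] 88.54 [0.5763 0.1579 0.0758]
top 0.098 260 [640.9 153.8] [162.6 193. ] 89.24 [0.7097 0.1969 0.1046]
jar [0.6665 0.0209 0.1048]
units [ 0.781 11.006  0.08 ] turn -0.469 dist 331.0059439386198 t 6.9 pos [ 0.4018 -0.184   0.1224] ang 176.25130145037846
```

View pics/dock.png

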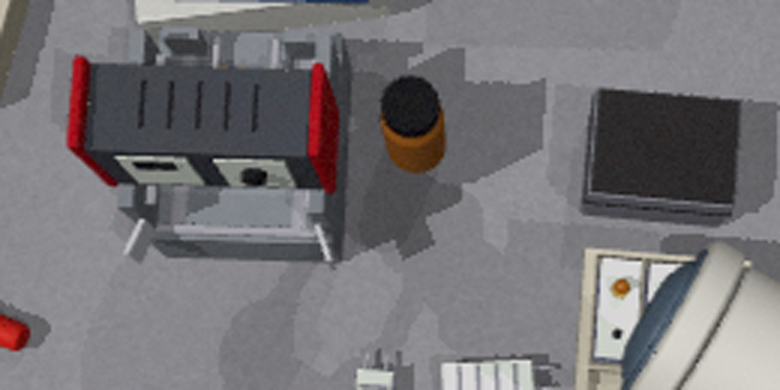

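The crop shows the dock: mouth at (235,210), sill strip at (240,235), guides at (135,240) and (325,240), jar at (412,120). The tray is held at lower right and the stand is empty.

Next I'll measure the sill and cheeks.

```bash
python3 - <<'E'
from h import *
for n in('top','side'):
    W=np.load(n+'1.npz')['W']
    m=(abs(W[...,1]-.153)<.05)&(W[...,0]>.53)&(W[...,0]<.605)&(W[...,2]>.05)
    b=np.arange(.55,.605,.003)
    for lo in b:
        Q=W[m&(W[...,0]>=lo)&(W[...,0]<lo+.003)]
        if len(Q)>3: print(n,round(lo,3),len(Q),np.percentile(Q[:,2],[10,50,90]))
    m=(W[...,0]>.575)&(W[...,0]<.592)&(abs(W[...,1]-.153)<.1)&(W[...,2]>.085)&(W[...,2]<.13)
    Q=W[m]; y=Q[:,1]
    print('cheek inner',y[y<.153].max(),y[y>.153].min(),len(y),np.histogram(y,bins=np.arange(.06,.25,.005)))
E
```

```text
top 0.565 96 [0.0539 0.0628 0.0704]
top 0.568 66 [0.0693 0.0714 0.0775]
top 0.571 58 [0.0706 0.0764 0.0788]
top 0.574 48 [0.0755 0.0776 0.0791]
top 0.577 19 [0.0702 0.0738 0.077 ]
top 0.58 72 [0.0691 0.0723 0.1894]
top 0.583 54 [0.0691 0.0716 0.192 ]
top 0.586 78 [0.0699 0.0731 0.1977]
top 0.589 461 [0.074  0.1853 0.2135]
top 0.592 139 [0.0704 0.2137 0.2199]
top 0.595 111 [0.0694 0.2174 0.2199]
top 0.598 111 [0.0695 0.2172 0.2202]
top 0.601 106 [0.0704 0.2175 0.2199]
top 0.604 40 [0.0708 0.2172 0.22  ]
cheek inner 0.09187980258134128 0.2141356287895279 71 (array([ 0,  0, 19,  0,  0,  0,  2,  0,  0,  0,  0,  0,  0,  0,  0,  0,  0,
        0,  0,  0,  0,  0,  0,  0,  0,  0,  0,  0,  0,  0,  2,  3, 36,  2,
        7,  0,  0]), array([0.06 , 0.065, 0.07 , 0.075, 0.08 , 0.085, 0.09 , 0.095, 0.1  ,
       0.105, 0.11 , 0.115, 0.12 , 0.125, 0.13 , 0.135, 0.14 , 0.145,
       0.15 , 0.155, 0.16 , 0.165, 0.17 , 0.175, 0.18 , 0.185, 0.19 ,
       0.195, 0.2  , 0.205, 0.21 , 0.215, 0.22 , 0.225, 0.23 , 0.235,
       0.24 , 0.245]))
side 0.589 5 [0.2167 0.2171 0.2172]
side 0.592 29 [0.2165 0.2176 0.2196]
side 0.595 28 [0.2163 0.2179 0.2195]
side 0.598 29 [0.2159 0.218  0.2193]
side 0.601 32 [0.2165 0.218  0.2201]
side 0.604 10 [0.2166 0.2187 0.2199]Traceback (most recent call last):
  File "<stdin>", line 11, in <module>
    return umr_minimum(a, axis, None, out, keepdims, initial, where)
ValueError: zero-size array to reduction operation minimum which has no identity
```

```bash
python3 -c "
from h import *
go([.38,.156,.12],179.3)"
```

```text
units [ 1.465 11.261  0.08 ] turn -0.381 dist 340.6978269143689 t 6.9 pos [ 0.4018 -0.184   0.1224] ang 176.25130145037846
```

Call:
jog_arm(
  motion=[
    [0,0.1,0.3,0,0],
    [0,0.2,0.9,0,-0.1],
    [0,0.3,1.7,0,-0.1],
    [0,0.4,2.5,0,-0.2],
    [0,0.5,3.3,0,-0.2],
    [0,0.6,4.1,0,-0.3],
    [0,0.7,4.9,0,-0.3],
    [0,0.8,5.7,0,-0.38],
  ],
)

```text
t: 7.7
eef_pos: [0.3884, -0.0102, 0.1224]
tcp_rot: [[-1.0, 0.012, -0.0], [0.012, 1.0, 0.0], [0.0, 0.0, -1.0]]
contact_force: [1.3, -0.3, -4.8]
gripper_width: 0.0585
grip_force: 65.9
```

```bash
python3 -c "
from h import *
go([.38,.156,.12],179.3)"
```

```text
units [0.346 5.536 0.082] turn 0.001 dist 166.41703775164058 t 7.7 pos [ 0.3884 -0.0102  0.1224] ang 179.31135904525703
```

Call:
jog_arm(
  motion=[
    [0,0.1,0.8,0,0],
    [0,0.2,1.7,0,0],
    [0,0.3,2.6,0.1,0],
    [0,0.35,3.5,0.1,0],
    [0,0.35,4.3,0.1,0],
    [0,0.35,5.0,0.1,0],
    [0,0.35,5.4,0.1,0],
    [0,0.35,5.53,0.1,0],
  ],
)

```text
t: 8.5
eef_pos: [0.3799, 0.1554, 0.1193]
tcp_rot: [[-1.0, 0.011, -0.001], [0.011, 1.0, 0.0], [0.001, 0.0, -1.0]]
contact_force: [-0.1, 0.2, -5.5]
gripper_width: 0.0592
grip_force: 66.0
```

Call:
jog_arm(
  motion=[
    [0,0,0,0,0],
    [0,0,0,0,0],
    [0,0,0,0,0],
  ],
)

```text
t: 8.8
eef_pos: [0.3804, 0.1535, 0.1194]
tcp_rot: [[-1.0, 0.014, 0.0], [0.014, 1.0, -0.0], [-0.0, -0.0, -1.0]]
contact_force: [-0.2, -0.6, -5.5]
gripper_width: 0.059
grip_force: 66.0
```

```bash
python3 - <<'E'
from h import *
s=robot.get_state();print(s['contact_force'],s['moment'],s['gripper_width'])
go([.38,.156,.0965],179.3)
im,d=snap('side');c,T=pose('side');W=cloud(d,c,T)
R=(W[...,0]>.41)&(W[...,0]<.56)&(W[...,1]>.06)&(W[...,1]<.25)
np.savez('side2.npz',im=im,W=W)
st=robot.get_state();wi,wd=snap('wrist');cw,Tw=pose('wrist',st);np.savez('w3.npz',im=wi,W=cloud(wd,cw,Tw))
ti,td=snap('top');ct,Tt=pose('top');WT=cloud(td,ct,Tt);np.savez('top2.npz',im=ti,W=WT)
lamps('side',.41,.56,.06,.25,.09,.2)
cv2.imwrite('pics/m.png',np.vstack([np.hstack([im[120:320,150:450],ti[90:290,60:360]])[:,:,::-1],np.hstack([wi,np.zeros((384,88,3),np.uint8)])[:,:,::-1]]))
E
```

```text
[-0.2167 -0.5737 -5.4979] [ 0.0183  0.3614 -0.0007] 0.05900767845607437
units [0.015 0.083 0.763] turn -0.012 dist 23.03466814696826 t 8.8 pos [0.3804 0.1535 0.1194] ang 179.20632977052776
side 476 mean [0.4792 0.1462 0.1313] slope deg x,y [-0.6255 -0.543 ]
```

View pics/m.png

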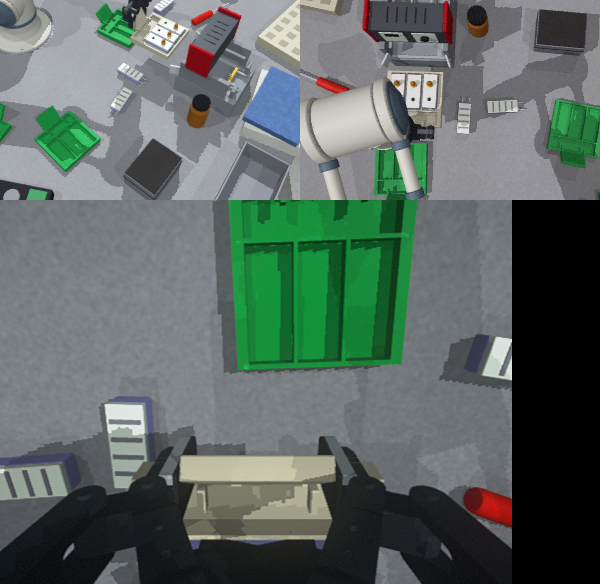

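The side crop (160,35) and top crop (412,90) show the tray level in front of the dock mouth. The wrist view shows a firm grip on the handle (257,470).

Now comparing the tray and dock centrelines in the same camera.

```bash
python3 - <<'E'
from h import *
for n in('top2','side2'):
    W=np.load(n+'.npz')['W']
    for x in np.arange(.45,.535,.012):
        Q=W[(abs(W[...,0]-x)<.006)&(W[...,1]>.04)&(W[...,1]<.26)&(W[...,2]>.112)&(W[...,2]<.135)]
        if len(Q)>4: y=np.sort(Q[:,1]);print(n,round(x,3),len(Q),y[0],y[-1],(y[0]+y[-1])/2)
    Q=W[(W[...,0]>.45)&(W[...,0]<.6)&(W[...,1]>.04)&(W[...,1]<.26)&(W[...,2]>.112)&(W[...,2]<.135)]
    print('nose',np.percentile(Q[:,0],99))
W=np.load('top2.npz')['W']
for x in np.arange(.545,.60,.006):   # guides/cheeks
    for z0,z1 in((.074,.097),(.097,.14)):
        Q=W[(abs(W[...,0]-x)<.003)&(abs(W[...,1]-.153)<.105)&(W[...,2]>z0)&(W[...,2]<z1)]
        L=Q[Q[:,1]<.12][:,1];U=Q[Q[:,1]>.19][:,1]
        print(round(x,3),z0,[(len(v),v.min().round(4),v.max().round(4)) for v in(L,U) if len(v)])
E
```

```text
top2 0.45 175 0.0867711784875307 0.17123451814592255 0.12900284831672662
top2 0.462 187 0.08588451607517152 0.1749077647474916 0.13039614041133155
top2 0.474 214 0.0862057920902194 0.18511697072620975 0.13566138140821457
top2 0.486 221 0.0858224271010528 0.19475428089592983 0.14028835399849132
top2 0.498 177 0.08615187781524593 0.20259672012614338 0.14437429897069465
top2 0.51 265 0.08548310427608606 0.21590873093266555 0.1506959176043758
top2 0.522 197 0.08573290401607371 0.21521632047943823 0.15047461224775596
nose 0.587205330854484
side2 0.45 132 0.08410126302518517 0.21658655718488384 0.1503439101050345
side2 0.462 131 0.08276347449757004 0.2167425645456751 0.14975301952162257
side2 0.474 134 0.0849070267964267 0.21592129294150275 0.15041415986896473
side2 0.486 102 0.08398222906080022 0.2160738888988838 0.150028058979842
side2 0.498 104 0.0838484432085913 0.21428886672355385 0.14906865496607258
side2 0.51 142 0.0857339193469191 0.21578302830364737 0.15075847382528323
side2 0.522 176 0.08539378038134382 0.2147659183327545 0.15007984935704916
side2 0.534 5 0.185582926879864 0.2062
[... 1377 characters left out ...]
t64(0.0743), np.float64(0.0844)), (23, np.float64(0.2209), np.float64(0.2332))]
0.587 0.074 [(3, np.float64(0.0743), np.float64(0.1014)), (8, np.float64(0.2057), np.float64(0.2219))]
0.587 0.097 [(18, np.float64(0.0689), np.float64(0.0918)), (24, np.float64(0.2147), np.float64(0.2331))]
0.593 0.074 [(4, np.float64(0.0742), np.float64(0.0746)), (5, np.float64(0.2064), np.float64(0.2215))]
0.593 0.097 [(11, np.float64(0.0742), np.float64(0.092)), (28, np.float64(0.2053), np.float64(0.2337))]
0.599 0.074 [(5, np.float64(0.0741), np.float64(0.1068)), (4, np.float64(0.1939), np.float64(0.2216))]
0.599 0.097 [(2, np.float64(0.0918), np.float64(0.0925)), (10, np.float64(0.2145), np.float64(0.222))]
```

Call:
jog_arm(
  motion=[
    [0,0,0.1,0.2,0],
    [0,0,0.15,0.5,0],
    [0,0,0.15,0.7,0],
    [0,0,0.15,0.76,0],
    [0,-0.2,0.15,0.76,0],
    [0,-0.6,0.15,0.76,0],
    [0,-1.0,0.15,0.76,0],
    [0,-1.3,0.15,0.76,0],
  ],
)

```text
t: 9.8
eef_pos: [0.4205, 0.1582, 0.0969]
tcp_rot: [[-1.0, 0.013, 0.001], [0.013, 1.0, 0.0], [-0.001, 0.0, -1.0]]
contact_force: [-0.3, -0.3, -4.8]
gripper_width: 0.059
grip_force: 66.0
```

Call:
jog_arm(
  motion=[
    [0,-0.2,0,0,0],
    [0,-0.4,0,0,0],
    [0,-0.6,0,0,0],
    [0,-0.8,0,0,0],
    [0,-1.0,0,0,0],
    [0,-1.2,0,0,0],
    [0,-1.2,0,0,0],
  ],
)

```text
t: 10.5
eef_pos: [0.456, 0.1577, 0.0966]
tcp_rot: [[-1.0, 0.013, 0.0], [0.013, 1.0, -0.0], [-0.0, -0.0, -1.0]]
contact_force: [-0.7, -0.3, -5.3]
gripper_width: 0.0588
grip_force: 66.0
```

```bash
python3 - <<'E'
from h import *
s=robot.get_state();print(s['t'],s['eef_pos'],s['contact_force'],s['moment'])
for n in('top3','side3'):
    im,d=snap(n[:-1]);c,T=pose(n[:-1]);W=cloud(d,c,T);np.savez(n+'.npz',im=im,W=W)
    for x in np.arange(.50,.59,.015):
        Q=W[(abs(W[...,0]-x)<.007)&(W[...,1]>.075)&(W[...,1]<.24)&(W[...,2]>.089)&(W[...,2]<.12)]
        if len(Q)>4: y=np.sort(Q[:,1]);print(n,round(x,3),len(Q),y[0],y[-1],(y[0]+y[-1])/2,np.median(Q[:,2]))
cv2.imwrite('pics/m2.png',cv2.resize(np.load('top3.npz')['im'][80:230,100:250,::-1],(600,600),interpolation=cv2.INTER_CUBIC))
E
```

```text
10.5 [0.456  0.1577 0.0966] [-0.6638 -0.3264 -5.2525] [ 0.0264  0.4135 -0.0495]
top3 0.5 30 0.09099206181643037 0.12742121955377472 0.10920664068510255 0.09878346907884633
top3 0.515 170 0.09091147512401378 0.16465957771519502 0.1277855264196044 0.09960347828127386
top3 0.53 172 0.09038615579719121 0.1609640450411406 0.1256751004191659 0.10901572897034123
top3 0.545 178 0.07600202847060122 0.16371324982393293 0.11985763914726708 0.1090441389234077
top3 0.56 204 0.07615541674533557 0.16963478496245726 0.12289510085389642 0.10891515496621373
top3 0.575 178 0.07519236557311951 0.17691221470199153 0.12605229013755553 0.10831094823953247
side3 0.5 39 0.08878285255155816 0.22249071213937277 0.15563678234546546 0.09665554853224678
side3 0.515 121 0.08873604092133258 0.22010102073272697 0.15441853082702978 0.10129224918596902
side3 0.53 166 0.08866871938938792 0.22267438540532392 0.15567155239735592 0.10786671362703293
side3 0.545 180 0.07502937768566087 0.23664423799546586 0.15583680784056336 0.1072285688231232
side3 0.56 123 0.07512825752445407 0.23552126480455227 0.15532476116450317 0.1065199816075707
side3 0.575 22 0.0752181448501954 0.11269220231434962 0.09395517358227251 0.10914323735315795
```

View pics/m2.png

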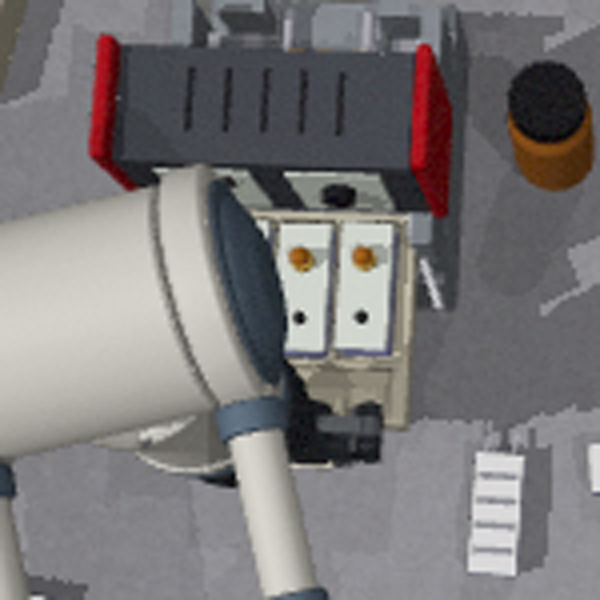

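The nose has just entered the mouth between the cheeks; tray right edge at (408,215), cheek at (425,230). Side clearance is a few mm and the forces are low. Advancing with a 1 mm correction.

Call:
jog_arm(
  motion=[
    [0,-0.2,-0.03,0,0],
    [0,-0.4,-0.04,0,0],
    [0,-0.6,-0.04,0,0],
    [0,-0.8,-0.04,0,0],
    [0,-1.0,-0.04,0,0],
    [0,-1.2,-0.04,0,0],
    [0,-1.3,-0.04,0,0],
    [0,-1.3,-0.04,0,0],
  ],
)

```text
t: 11.4
eef_pos: [0.4947, 0.156, 0.0964]
tcp_rot: [[-1.0, 0.013, -0.0], [0.013, 1.0, -0.0], [0.0, -0.0, -1.0]]
contact_force: [-0.0, 0.7, -5.4]
gripper_width: 0.0592
grip_force: 66.0
```

Call:
jog_arm(
  motion=[
    [0,-0.15,0,0,0],
    [0,-0.3,0,0,0],
    [0,-0.45,0,0,0],
    [0,-0.6,0,0,0],
    [0,-0.75,0,0,0],
    [0,-0.8,0,0,0],
  ],
)

```text
t: 12.0
eef_pos: [0.5188, 0.1557, 0.0965]
tcp_rot: [[-1.0, 0.013, 0.0], [0.013, 1.0, -0.0], [-0.0, -0.0, -1.0]]
contact_force: [-0.5, -0.1, -5.0]
gripper_width: 0.0594
grip_force: 66.0
```

```bash
python3 - <<'E'
from h import *
s=robot.get_state();print(s['t'],s['eef_pos'],s['contact_force'],s['moment'],s['gripper_width'])
go([.53,.156,.0965],179.3)
E
```

```text
12.0 [0.5188 0.1557 0.0965] [-0.5287 -0.0859 -5.0242] [-0.0444  0.4187 -0.0111] 0.05940733714729855
units [-0.372  0.014  0.   ] turn -0.004 dist 11.176638799611808 t 12.0 pos [0.5188 0.1557 0.0965] ang 179.26727259912096
```

Call:
jog_arm(
  motion=[
    [0,-0.15,0,0,0],
    [0,-0.3,0,0,0],
    [0,-0.45,0,0,0],
    [0,-0.6,0,0,0],
    [0,-0.7,0,0,0],
    [0,-0.7,0,0.06,0],
    [0,-0.7,0,0.12,0],
    [0,-0.7,0,0.14,0],
  ],
)

```text
t: 12.8
eef_pos: [0.5392, 0.1555, 0.0924]
tcp_rot: [[-1.0, 0.013, -0.0], [0.013, 1.0, -0.0], [0.0, -0.0, -1.0]]
contact_force: [-1.4, 0.6, -2.9]
gripper_width: 0.059
grip_force: 66.2
```

Call:
jog_arm(
  motion=[
    [0,0,0,0.02,0],
    [0,0,0,0.04,0],
    [0,0,0,0.04,0],
  ],
)

```text
t: 13.1
eef_pos: [0.5393, 0.1556, 0.0923]
tcp_rot: [[-1.0, 0.012, 0.001], [0.012, 1.0, 0.0], [-0.001, 0.0, -1.0]]
contact_force: [-4.1, -0.0, 2.7]
gripper_width: 0.059
grip_force: 66.8
```

Call:
jog_arm(
  motion=[
    [0.3,0,0,0,0],
    [0.6,0,0,0,0],
    [1,0,0,0,0],
    [1,0,0,0,0],
    [1,0.2,0,-0.1,0],
    [1,0.4,0,-0.3,0],
    [1,0.52,0,-0.3,0],
    [1,0.52,0,-0.3,0],
  ],
)

```text
t: 13.9
eef_pos: [0.5235, 0.1559, 0.1008]
tcp_rot: [[-1.0, 0.012, 0.001], [0.012, 1.0, 0.0], [-0.001, 0.0, -1.0]]
contact_force: [-0.2, -0.2, -0.6]
gripper_width: 0.0852
grip_force: 0.0
```

```bash
python3 - <<'E'
from h import *
s=robot.get_state();print(s['t'],s['eef_pos'],s['contact_force'],s['moment'],s['gripper_width'])
im,d=snap('wrist');c,T=pose('wrist',s);W=cloud(d,c,T)
m=(abs(W[...,1]-.156)<.033)&(W[...,0]>.5)&(W[...,0]<.56)&(d>0)&(im[...,0]>im[...,2].astype(int)+12)
for lo in np.arange(.09,.14,.005):
    Q=W[m&(W[...,2]>lo)&(W[...,2]<lo+.005)]
    if len(Q)>5: print(round(lo,3),len(Q),Q[:,0].min(),np.median(Q[:,0]),Q[:,0].max(),'y',Q[:,1].min(),Q[:,1].max())
ti,td=snap('top')
cv2.imwrite('pics/m3.png',np.hstack([im,cv2.resize(ti[90:190,140:215],(288,384))])[:,:,::-1])
E
```

```text
13.9 [0.5235 0.1559 0.1008] [-0.1551 -0.1683 -0.5608] [ 0.0128 -0.0091 -0.0263] 0.08517078900858384
0.1 24 0.5584566065525451 0.559269093113496 0.5599662427631811 y 0.1258938038259046 0.1853945802198599
0.125 1521 0.5259212657876998 0.5283887763073897 0.5336148069687718 y 0.1262489521873065 0.1863479165368297
0.13 1999 0.5268129677625621 0.5324530029745399 0.5360118873153169 y 0.12636134690977377 0.1862424605562859
```

View pics/m3.png

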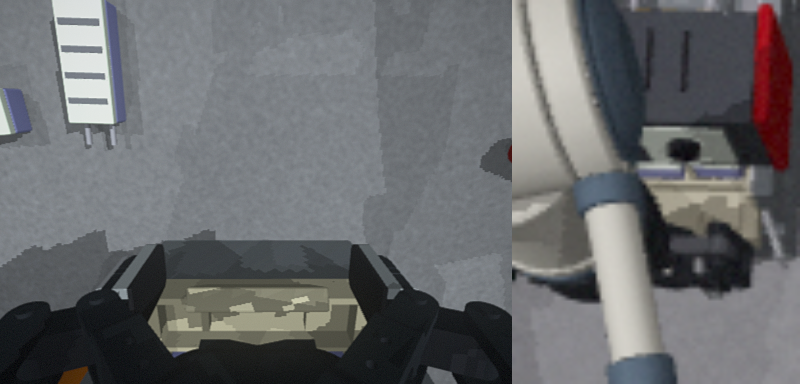

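The handle's top edge is at z≈0.13, x≈0.531, centred between the open fingers. The tray rests on the sill with its centre at about dock x = -22 mm.

I'll regrip high on the plate and set back, so the upright body clears the power unit.

Call:
jog_arm(
  motion=[
    [1,-0.07,0,0,0],
    [0.5,-0.07,0,0,0],
    [0,-0.07,0,0,0],
    [0,-0.07,0,0,0],
    [0,-0.07,0,0,0],
    [0,-0.07,0,0,0],
  ],
)

```text
t: 14.6
eef_pos: [0.526, 0.1557, 0.1004]
tcp_rot: [[-1.0, 0.013, 0.0], [0.013, 1.0, 0.0], [-0.0, 0.0, -1.0]]
contact_force: [-0.1, 0.1, 1.8]
gripper_width: 0.0581
grip_force: 64.0
```

Call:
jog_arm(
  motion=[
    [0,-0.07,0,0,0],
    [0,-0.14,0,0,0],
    [0,-0.2,0,0,0],
    [0,-0.2,0,0,0],
  ],
)

```text
t: 15.0
eef_pos: [0.5319, 0.1557, 0.1]
tcp_rot: [[-1.0, 0.012, -0.0], [0.012, 1.0, 0.0], [0.0, 0.0, -1.0]]
contact_force: [-4.4, -0.4, 2.1]
gripper_width: 0.0586
grip_force: 64.2
```

Call:
jog_arm(
  motion=[
    [0,-0.05,0,-0.02,0],
    [0,-0.1,0,-0.02,0],
    [0,-0.1,0,-0.02,0],
  ],
)

```text
t: 15.3
eef_pos: [0.535, 0.1555, 0.1001]
tcp_rot: [[-1.0, 0.013, -0.0], [0.013, 1.0, -0.0], [0.0, -0.0, -1.0]]
contact_force: [-0.8, 0.0, -2.1]
gripper_width: 0.0581
grip_force: 64.4
```

Call:
jog_arm(
  motion=[
    [0,-0.05,0,0,0],
    [0,-0.1,0,0,0],
    [0,-0.1,0,0,0],
  ],
)

```text
t: 15.6
eef_pos: [0.5381, 0.1555, 0.1006]
tcp_rot: [[-1.0, 0.013, 0.0], [0.013, 1.0, -0.0], [-0.0, -0.0, -1.0]]
contact_force: [-0.9, -0.4, -1.2]
gripper_width: 0.0584
grip_force: 64.4
```

Call:
jog_arm(
  motion=[
    [0,-0.04,0,0,0],
    [0,-0.07,0,0,0],
    [0,-0.07,0,0,0],
  ],
)

```text
t: 15.9
eef_pos: [0.5401, 0.1555, 0.1008]
tcp_rot: [[-1.0, 0.013, 0.0], [0.013, 1.0, -0.0], [-0.0, -0.0, -1.0]]
contact_force: [0.1, -0.8, -2.1]
gripper_width: 0.0584
grip_force: 64.5
```

Call:
jog_arm(
  motion=[
    [0,-0.04,0,0,0],
    [0,-0.07,0,0,0],
    [0,-0.07,0,0,0],
  ],
)

```text
t: 16.2
eef_pos: [0.5414, 0.1555, 0.1006]
tcp_rot: [[-1.0, 0.013, -0.002], [0.013, 1.0, -0.0], [0.002, -0.0, -1.0]]
contact_force: [-5.1, -0.6, 0.2]
gripper_width: 0.0582
grip_force: 64.6
```

Bar contact felt at TCP x≈0.541 (−5 N). I'll push about 6 mm more in small steps.

Call:
jog_arm(
  motion=[
    [0,-0.04,0,0,0],
    [0,-0.07,0,0,0],
    [0,-0.07,0,0,0],
  ],
)

```text
t: 16.5
eef_pos: [0.5432, 0.1555, 0.1005]
tcp_rot: [[-1.0, 0.013, -0.003], [0.013, 1.0, -0.0], [0.003, -0.0, -1.0]]
contact_force: [-6.6, 0.4, -0.0]
gripper_width: 0.0583
grip_force: 64.7
```

Call:
jog_arm(
  motion=[
    [0,-0.04,0,0,0],
    [0,-0.07,0,0,0],
    [0,-0.07,0,0,0],
  ],
)

```text
t: 16.8
eef_pos: [0.545, 0.1556, 0.1005]
tcp_rot: [[-1.0, 0.012, -0.003], [0.012, 1.0, -0.0], [0.003, -0.0, -1.0]]
contact_force: [-8.4, -0.2, 0.3]
gripper_width: 0.0584
grip_force: 64.7
```

Call:
jog_arm(
  motion=[
    [0,-0.04,0,0,0],
    [0,-0.07,0,0,0],
    [0,-0.07,0,0,0],
  ],
)

```text
t: 17.1
eef_pos: [0.5468, 0.1555, 0.1005]
tcp_rot: [[-1.0, 0.012, -0.004], [0.012, 1.0, -0.0], [0.004, -0.0, -1.0]]
contact_force: [-9.0, -0.3, 0.6]
gripper_width: 0.0581
grip_force: 64.8
```

Call:
jog_arm(
  motion=[
    [0,0,0,0.04,0],
    [0,0,0,0.08,0],
    [0,0,0,0.08,0],
  ],
)

```text
t: 17.4
eef_pos: [0.5465, 0.1555, 0.0979]
tcp_rot: [[-1.0, 0.012, -0.005], [0.012, 1.0, -0.0], [0.005, -0.0, -1.0]]
contact_force: [-10.7, -0.6, 2.8]
gripper_width: 0.0582
grip_force: 64.6
```

Call:
jog_arm(
  motion=[
    [0,-0.04,0,0,0],
    [0,-0.06,0,0,0],
    [0,-0.06,0,0.03,0],
  ],
)

```text
t: 17.7
eef_pos: [0.548, 0.1556, 0.0973]
tcp_rot: [[-1.0, 0.012, -0.005], [0.012, 1.0, -0.0], [0.005, -0.0, -1.0]]
contact_force: [-13.5, 0.0, 2.6]
gripper_width: 0.0588
grip_force: 64.6
```

```bash
cat >> h.py <<'E'
def hand():
    s=robot.get_state();im,d=snap('wrist');c,T=pose('wrist',s);W=cloud(d,c,T)
    print(s['t'],s['eef_pos'],s['contact_force'],s['moment'],s['gripper_width'])
    m=(abs(W[...,1]-.156)<.02)&(W[...,0]>.5)&(W[...,0]<.6)&(d>0)&(im[...,0]>im[...,2].astype(int)+12)
    for lo in np.arange(.08,.14,.005):
        Q=W[m&(W[...,2]>lo)&(W[...,2]<lo+.005)]
        if len(Q)>15: print(round(lo,3),len(Q),Q[:,0].min(),np.median(Q,0))
    r=m&(W[...,2]>.112); P=W[r]; print('top: p99 z',np.percentile(P[:,2],[50,90,98]),'x',np.percentile(P[:,0],[2,50,98]))
    return im,W
E
python3 -c "
from h import *
hand()"
```

```text
17.7 [0.548  0.1556 0.0973] [-13.4684   0.0053   2.6201] [ 0.0139  1.7797 -0.1194] 0.0587627107874361
0.12 265 0.5482335170561937 [0.5495 0.1567 0.1246]
0.125 2098 0.5481295832242836 [0.5531 0.156  0.1274]
0.13 43 0.5536540093472591 [0.5557 0.1513 0.1302]
top: p99 z [0.1272 0.1293 0.13  ] x [0.5487 0.5527 0.557 ]
```

Call:
jog_arm(
  motion=[
    [0,0,0,0.05,0],
    [0,0,0,0.1,0],
    [0,0,0,0.1,0],
    [0,0,0,0.1,0],
  ],
)

```text
t: 18.15
eef_pos: [0.5478, 0.1556, 0.0942]
tcp_rot: [[-1.0, 0.012, -0.006], [0.012, 1.0, -0.0], [0.006, -0.0, -1.0]]
contact_force: [-12.8, -0.1, 2.6]
gripper_width: 0.0584
grip_force: 64.3
```

```bash
python3 -c "
from h import *
hand()"
```

```text
18.15 [0.5478 0.1556 0.0942] [-12.8136  -0.0821   2.6088] [-0.0163  1.6583 -0.1746] 0.05841122853117656
0.12 1610 0.547781798463577 [0.5512 0.1558 0.1232]
0.125 798 0.5511934614569608 [0.5551 0.1566 0.1258]
top: p99 z [0.124  0.1262 0.1269] x [0.5485 0.5525 0.5568]
```

The handle is following down without extra load, so the rear wall is past the sill. Continuing down.

Call:
jog_arm(
  motion=[
    [0,0,0,0.05,0],
    [0,0,0,0.1,0],
    [0,0,0,0.1,0],
  ],
)

```text
t: 18.5
eef_pos: [0.5479, 0.1556, 0.0921]
tcp_rot: [[-1.0, 0.012, -0.005], [0.012, 1.0, -0.0], [0.005, -0.0, -1.0]]
contact_force: [-14.3, -0.6, 6.5]
gripper_width: 0.0582
grip_force: 64.3
```

```bash
python3 -c "
from h import *
hand()"
```

```text
18.5 [0.5479 0.1556 0.0921] [-14.3008  -0.5693   6.4757] [-0.0411  1.8791 -0.1738] 0.058218702305497784
0.115 389 0.5479553777313948 [0.5494 0.1567 0.1194]
0.12 1998 0.5478485039548531 [0.5532 0.1559 0.1224]
0.125 20 0.5540485064239076 [0.5553 0.1562 0.1252]
top: p99 z [0.122  0.1241 0.1248] x [0.5485 0.5526 0.5568]
```

Call:
jog_arm(
  motion=[
    [0,0.03,0,0,0],
    [0.2,0.03,0,0,0],
    [0.6,0.03,0,0,0],
    [1,0.03,0,0,0],
    [1,0.03,0,0,0],
    [1,0.03,0,0,0],
  ],
)

```text
t: 19.15
eef_pos: [0.5499, 0.1554, 0.092]
tcp_rot: [[-1.0, 0.013, 0.002], [0.013, 1.0, 0.0], [-0.002, 0.0, -1.0]]
contact_force: [0.4, 0.6, 0.5]
gripper_width: 0.0853
grip_force: 0.0
```

```bash
python3 -c "
from h import *
hand()"
```

```text
19.15 [0.5499 0.1554 0.092 ] [0.4478 0.6265 0.4564] [-0.0701 -0.0534  0.0442] 0.08531792065639578
0.085 74 0.5791537006738331 [0.5801 0.1562 0.0868]
0.115 422 0.5445109481719873 [0.546  0.1566 0.1194]
0.12 1997 0.5444411073195274 [0.5497 0.1557 0.1224]
0.125 23 0.5506421519550994 [0.5516 0.1593 0.1252]
top: p99 z [0.1219 0.1241 0.1248] x [0.5451 0.5491 0.5532]
```

Released. The tray settled 3.4 mm back against the sill and stayed at flat height. Retreating.

Call:
jog_arm(
  motion=[
    [1,0.3,0,0,0],
    [1,1.0,0,0,0],
    [1,2.0,0,0,0],
    [1,3.2,0,-0.5,0],
    [1,4.2,0,-1.5,0],
    [1,4.2,0,-2.5,0],
    [1,4.2,0,-2.5,0],
  ],
)

```text
t: 19.9
eef_pos: [0.424, 0.1576, 0.1718]
tcp_rot: [[-1.0, 0.012, 0.009], [0.012, 1.0, 0.003], [-0.009, 0.003, -1.0]]
contact_force: [1.3, 0.1, 0.6]
gripper_width: 0.0853
grip_force: 0.0
```

```bash
python3 - <<'E'
from h import *
s=robot.get_state();wi,wd=snap('wrist');c,T=pose('wrist',s);W=cloud(wd,c,T)
print(s['t'],s['eef_pos'],s['contact_force'])
R=(abs(W[...,1]-.154)<.066)&(wd>0)
b=R&(W[...,2]>.083)&(W[...,2]<.095)&(W[...,0]>.574)&(W[...,0]<.592); P=W[b]
A=np.c_[P[:,:2]-P[:,:2].mean(0),np.ones(len(P))];print('front wall top',len(P),P.mean(0),np.degrees(np.linalg.lstsq(A,P[:,2],rcond=None)[0][:2]),P[:,0].min())
h=R&(W[...,2]>.116)&(W[...,2]<.13)&(W[...,0]<.56);P=W[h];k=np.polyfit(P[:,1],P[:,0],1);print('handle top',P.mean(0),P[:,1].min(),P[:,1].max(),'yaw deg',-np.degrees(k[0]))
si,sd=snap('side');ti,td=snap('top')
c,T=pose('side');W=cloud(sd,c,T)
Q=W[(W[...,0]>.5)&(W[...,0]<.76)&(W[...,1]>0)&(W[...,1]<.3)&(W[...,2]>.1)&(W[...,2]<.11)&(si.max(-1)<60)];print('jar',Q.mean(0) if len(Q) else 0)
cv2.imwrite('pics/end.png',np.vstack([np.hstack([cv2.resize(si[110:260,290:440],(300,300)),cv2.resize(ti[80:180,120:220],(300,300))]),cv2.resize(wi[150:350,100:500],(600,300))])[:,:,::-1])
E
```

```text
19.9 [0.424  0.1576 0.1718] [1.2708 0.1142 0.6201]<stdin>:6: RuntimeWarning: Mean of empty slice.
  ret = um.true_divide(
Traceback (most recent call last):
ValueError: zero-size array to reduction operation minimum which has no identity
```

```bash
python3 - <<'E'
from h import *
for n in('side','top'):
    im,d=snap(n);c,T=pose(n);W=cloud(d,c,T);np.savez(n+'9.npz',im=im,W=W)
    R=(abs(W[...,1]-.154)<.062)&(d>0)
    for nm,x0,x1,z0,z1 in(('wall',.574,.592,.083,.095),('handle',.53,.56,.114,.13)):
        P=W[R&(W[...,2]>z0)&(W[...,2]<z1)&(W[...,0]>x0)&(W[...,0]<x1)]
        if len(P)<5: print(n,nm,len(P));continue
        A=np.c_[P[:,:2]-P[:,:2].mean(0),np.ones(len(P))]
        print(n,nm,len(P),P.mean(0),'roll',np.degrees(np.linalg.lstsq(A,P[:,2],rcond=None)[0][1]),'y',P[:,1].min(),P[:,1].max(),'yaw',-np.degrees(np.polyfit(P[:,1],P[:,0],1)[0]))
    print('jar',[(r['confidence'],np.round(r['pixel'])) for r in robot.landmark_of(n,'jar')[:1]])
si=np.load('side9.npz')['im'];ti=np.load('top9.npz')['im']
cv2.imwrite('pics/end.png',np.hstack([cv2.resize(si[110:260,290:440],(400,400)),cv2.resize(ti[80:180,120:220],(400,400))])[:,:,::-1])
E
```

```text
side wall 0
side handle 81 [0.554  0.1517 0.1223] roll 0.6773692799831555 y 0.1237439187835806 0.1835212123703992 yaw -1.0875404074377437
jar [(0.97, array([344., 238.]))]
top wall 110 [0.5806 0.1554 0.0893] roll 0.741807241215251 y 0.09207315208690718 0.21458495301187908 yaw -1.6418493156021134
top handle 145 [0.5524 0.1524 0.1231] roll 1.9103967023464592 y 0.12428447459097154 0.18430870354183754 yaw 0.3554196655415913
jar [(0.57, array([236., 120.]))]
```

View pics/end.png

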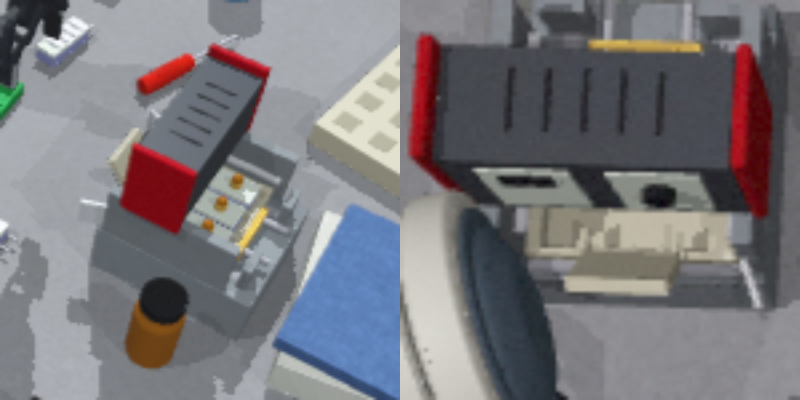

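The end view shows the tray under the unit: handle out at (620,272) in the right panel, three lamps upright at (208–236,180–225) in the left panel, the brass bar in contact and the jar unmoved. I'll do a quick pitch check on the lamps' far ends, then hand in.

```bash
python3 - <<'E'
from h import *
z=np.load('side9.npz');W=z['W']
f=lambda a,b:np.median(W[(W[...,0]>a)&(W[...,0]<b)&(abs(W[...,1]-.153)<.05)&(W[...,2]>.092)&(W[...,2]<.108)],0)
print('lamp tops far',f(.66,.70))
g=W[(W[...,0]>.695)&(W[...,0]<.712)&(abs(W[...,1]-.153)<.06)&(W[...,2]>.08)&(W[...,2]<.094)];print('far wall top',len(g),np.median(g,0))
s=robot.get_state();print(s['t'],s['contact_force'],np.abs(s['joint_velocities']).max())
r=np.median(f(.66,.70)[2])
if .096<r<.104: print(robot.hand_in())
E
```

```text
lamp tops far [0.681  0.1574 0.0992]
far wall top 94 [0.7054 0.1648 0.0888]
20.15 [-0.2586  0.5027 -0.3345] 0.38654581719675046
the job is handed in; nothing more can be done
None
```

The tray is in the slot, flat behind the sill and against the contact bar, with all three lamp boxes upright and the jar not visibly moved; I handed the job in at about 20 s of the 64 s, and no verdict came back.

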